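# Stow the stapler and release the locked bench drawer

## Robot

A 7-joint arm with a two-finger parallel gripper is mounted at the origin on a cart in front of the work surface, level with it; the furniture and walls round the work are solid. World frame = base frame: x ahead of the robot, y to its left, z up, the work surface at z = 0. Lengths are in mm, angles in rad, forces in N, time in s.
With the tool pointing down it reaches from about 400 to 875 mm from the base axis. Payload 4.4 kg.
Tool frame: the origin (TCP) lies midway between the tips of the shut fingers; the grasp point (between the pads) lies 19 mm behind it (ctrl.tcp_to_grasp is the distance from the TCP to the grasp point, in mm); z points along the fingers, y is the line along which they close (so a half turn about z gives the same grasp; the last joint's range is limited). The gripper opens to 85 mm and grips with 20 to 120 N. Pads are 22 mm wide; open, the fingers measure 114 mm over their backs; the gripper's body (76 mm by 85 mm) begins 54 mm behind the grasp point. The pads swing forward as they close: fully open they stand 13 mm farther back than shut.
Start: joints at [1.125, 0.628, 0.038, 1.517, -0.027, 0.996, -0.02], TCP at [241.006, -603.684, 231.313] pointing down, gripper open.
Joint ranges: [-3.06, 3.06], [-0.37, 2.12], [-1.25, 1.32], [0.18, 2.47], [-1.1, 4.24], [0.23, 1.98], [-2.94, 2.94]. Speed limits (rad/s): [2.57, 2.57, 3.14, 3.14, 3.14, 3.14, 3.14].

## Interface

Orientations are given as [roll, pitch, yaw] about the fixed x, y, z axes, in that order (R = Rz(yaw) Ry(pitch) Rx(roll)).
In Python, from workcell import readout, cams, ticket, ctrl gives the robot as it stands.
- The arm moves only by the shell command python3 -m jog 'ROWS' [FORCE]. ROWS is JSON, a list of rows, each a list of 3 entries, a list of its own where there are three numbers: the shift along the tool's x, y, z in mm, then the turn about the tool's z in rad, then the finger opening in mm, from 0 to 85.4. In form: [[[dx, dy, dz], spin, hand], ...]. A call has 1 to 8 rows; each row shifts and turns the commanded pose from where the row before left it, along the tool's axes as they then stand; what a row does not reach is not made up. A row lasts 1/12 s, in which the tool goes at most 41.7 mm and 7.16 degrees, less where a joint would pass 70% of its speed; a pose out of reach is approached as far as the arm can. A call is refused whole if a number of a shift passes 41.7 or a number of a turn 0.125, either way. A call with a gripper value outside its range is refused whole. The fingers move at their own pace and stop on an object; FORCE is the grip in N (left out, the last holds). Time passes only in rows, so rows that do not move let the fingers close. It gives the time, the measured TCP pose, the force and the opening at its end, in the units of the state.
- readout.get_obs(): the state, without advancing time (a new reading comes with each control period).
- cams.snapshot(name): name is "side" or "top" or "wrist"; returns a dict with "pixels" (400x640x3 uint8, red, green, blue), "fx", "fy", "cx", "cy" (pixels), "origin" and "rotation" of the camera in the world; the wrist camera has in their place "tool_from_camera" (4x4, takes a point from camera to tool coordinates, whose origin is the TCP and whose axes are the flange's). Camera axes: x right, y down, z forward; pixel columns grow to the right and rows downward; lengths in mm; the calibration is good to about 2 mm. A picture is of the moment at which its call begins: read the wrist's pose just before it. There is no depth.
- ticket.sign_off(): hands the job in, once; it reports no verdict.
The state is a dict: "clock": time; "q": joint angles; "dq": joint speeds; "tau": joint torques, N m; "ee_pos": TCP position; "orientation": TCP orientation; "contact_force": force on the tool from outside, world axes, zero at the start; "wrist_torque": the same for the moment, N m; "gripper_width": finger opening in mm.
Only numpy, scipy, OpenCV 4.12 (cv2) and the standard library are available. Lean on these libraries where they do the work, as an engineer would, in place of code of your own. Each camera call takes 0.05 s, during which the arm holds its last target. There are 200 camera calls.

## Task

The bench drawer is locked at full extension and has a tall label box standing in it that will not pass under the cabinet top. Lift the label box out and stand it upright on the worktop, lay the stapler flat on its base on the drawer floor beside the timer, then press and hold the release lever on the drawer's right-hand slide while you slide the drawer in past its catch, and push it fully home without slamming. The timer stays in the drawer, and the mug, pen pot and tally counter must be left where they stand.

Things in the scene. Friction and masses are not known exactly. Their poses are not given: they have to be found in the camera images.
- unit: Fixed low drawer cabinet, white painted, 210 deep (x) x 287 wide (y) x 94 high mm. Origin on the worktop at the mouth (front face, x = 0) on the drawer's middle line; x points into the cabinet, the drawer comes out along -x, y to the left. It spans x 0 to +210, y -159 to +128. The mouth's top edge (underside of the top) is 82 mm above the worktop.
- drawer (a joint): How far the drawer has been slid in from full extension, m: about 0 at the start, 0.18 = fully home (front panel against the cabinet face). The lever's pawl stops it at 0.002 until the lever is pressed; the catch is passed at 0.03. Slides with about 1.5 N dry friction plus 12 N per m/s; stays where it is left. The drawer moves as one with its lever and front.
- drawer_front (a point): Middle of the outer face of the drawer's grey front panel, 48 mm above the worktop; axes as the cabinet's (x inward, y left). Panel 287 wide, 12 thick, from 8 to 88 mm above the worktop; an aluminium finger lip (120 wide, 6 thick, centre 30 mm above and 15.5 mm left of this point) stands out 13 mm from it. Push the face below or beside the lip.
- drawer_floor (a point): Middle of the drawer's inner floor (18 mm above the worktop); moves with the drawer, axes as the cabinet's. Inside 172 long (x, to +-86) and 200 wide (y, to +-100); side and back walls rise 32 mm above the floor, the front panel 70 mm.
- release_lever (a joint): Release lever of the right-hand (-y) slide, rad: 0 = up (locking), 0.16 = fully down; the pawl is free of the catch above about 0.08. Springs back when let go; needs about 2.2 N to start and 5 N fully down at the pad. The pawl rises again by itself once it has passed the catch (drawer 0.03 in).
- lever_pad (a point): Middle of the pad of the dark steel lever outside the drawer's right wall, 62 mm above the worktop when up; fully down it sinks 11 mm. Axes as the cabinet's. Paddle 32 wide, from 40 mm toward the front to 19 mm toward the cabinet; there a lip 5 thick stands 12 mm above the pad: push the drawer in by it while holding the lever down. The cabinet face is about 67 mm inward of this point when locked.
- label_box_center (a point): Centre of the tall narrow carton (a dot label dispenser) in the drawer: 150 long (its x) x 34 thick (its y) x 102 high (z up), centre 51 mm above its foot, 0.08 to 0.17 kg; a short label strip hangs about 18 mm out beyond its -x end. Stands on the drawer floor, long side across the drawer. Grip it across the 34 mm, near the top.
- stapler_center (a point): Desk stapler, on the worktop at the left or right: 148 long (its y) x 40 wide (its x, base) x 47 high, point 24 mm above its base midway along; about 0.13 to 0.27 kg. The upper arm is 20 to 30 mm wide; grip it across x from above.
- timer_center (a point): Square bench timer 62 x 62 x 20 mm lying in the front part of the drawer; point 9 mm above its underside.
- label_box: The same carton's body, origin at the underside (9 mm in its x from the centre).
- desk_stapler: The stapler's body, origin at the middle of its underside.
- coffee_mug: Mug, 92 dia., 93 high, handle along its -y reaching to 64 mm; origin at the middle of its underside. Leave alone. (The worktop from 0.36 to 0.65 m ahead is clear of unlisted things from 0.42 m right to 0.46 m left of the robot; more clutter stands beyond.)
- pen_pot: Round dark pen pot with pens, 80 dia., 147 high with pens, on the lever side; origin at the underside. Leave alone.
- tally: Tally counter 64 x 66 x 44 mm, to the left of the cabinet; origin at the underside. Leave alone.
There are look-alikes about, which are no part of the job. Of the things that look like the desk_stapler, the larger one is meant.

How it is judged:
By the outcome, as a careful person would: the job done as asked, in the order asked, and still so for the second after the job is handed in, with the robot touching nothing.
It also fails if it takes over 72 s, if anything falls off the work surface, if the arm or the gripper's body presses on something with over 40 N, if the wrist force passes 120 N, or if a joint passes its speed limit or range.

## Working session

There is one attempt and no reset: what is moved stays moved. The work goes in short steps, Python scripts to look and compute and a shell command to move; the robot and the scene stay as the last step left them, time stands still between calls to the robot, and variables do not carry over. Pictures are saved under pics/ and viewed, on a budget of 10 in all, crops included, one or two more only if the job needs it, and the job is handed in when it is done.

```bash
ls; mkdir -p pics
cat > h.py <<'E'
import numpy as np, cv2, json
from workcell import readout, cams, ticket, ctrl
from scipy.spatial.transform import Rotation as R
def snap(n):
    o=readout.get_obs(); s=cams.snapshot(n); 
    if n=="wrist":
        T=np.eye(4); T[:3,:3]=R.from_euler('xyz',o['orientation']).as_matrix(); T[:3,3]=o['ee_pos']
        M=T@np.array(s['tool_from_camera']); s['origin']=M[:3,3]; s['rotation']=M[:3,:3]
    return s
def ray(s,u,v,z):
    d=np.array(s['rotation'])@np.array([(u-s['cx'])/s['fx'],(v-s['cy'])/s['fy'],1.]); o=np.array(s['origin'])
    return np.round((o+d*(z-o[2])/d[2])[:2],1)
def proj(s,p):
    c=np.array(s['rotation']).T@(np.array(p,float)-s['origin']); return np.round([c[0]/c[2]*s['fx']+s['cx'],c[1]/c[2]*s['fy']+s['cy']],1)
def save(s,f,crop=None,k=1):
    im=s['pixels'][:,:,::-1]
    if crop: a,b,c,d=crop; im=im[b:d,a:c]
    cv2.imwrite('pics/'+f,cv2.resize(im,None,fx=k,fy=k,interpolation=cv2.INTER_CUBIC))
    import pickle; pickle.dump({k:np.array(v) for k,v in s.items()},open('pics/'+f+'.pkl','wb'))
def load(f):
    import pickle; return pickle.load(open('pics/'+f+'.pkl','rb'))
E
python3 - <<'E'
from h import *
print(readout.get_obs())
for n in("top","side"):
    s=snap(n); save(s,n+"0.png",k=1.25); print(n,{k:np.round(v,3).tolist() for k,v in s.items() if k!="pixels"})
print(ctrl.tcp_to_grasp)
E
```

```text
pics
{'clock': 0.0, 'q': array([ 1.12519134,  0.62938142,  0.03842918,  1.51834875, -0.0270071 ,
        0.99627814, -0.02002209]), 'dq': array([ 0.00097805,  0.00095697,  0.00136674,  0.00092894, -0.00045676,
        0.00091419, -0.00090685]), 'tau': array([-4.83693111e-04, -5.63405764e+01,  1.22578505e+00, -1.93444723e+01,
        1.10277216e-02,  1.04501290e-02,  1.09567156e-05]), 'ee_pos': array([ 240.79000053, -603.09665377,  230.37212686]), 'orientation': array([-3.13969461e+00,  1.29862263e-05,  3.79789817e-01]), 'contact_force': array([-0.22964308, -0.19213972, -0.07292039]), 'wrist_torque': array([-0.00248071, -0.00797572, -0.02198223]), 'gripper_width': 85.3865095265596}
top {'fx': 476.285, 'fy': 476.285, 'cx': 322.103, 'cy': 204.57, 'origin': [343.904, 8.872, 1217.857], 'rotation': [-2.954, -0.008, -1.59]}
side {'fx': 367.469, 'fy': 367.469, 'cx': 320.232, 'cy': 205.147, 'origin': [423.738, -929.933, 794.108], 'rotation': [-2.238, 0.008, -0.146]}
18.700000000000003
```

```bash
sed -i "s/    return s$/    else: s['rotation']=R.from_euler('xyz',s['rotation']).as_matrix()\n    return s/" h.py
python3 - <<'E'
from h import *
import pickle
for n in("top","side"):
    s=load(n+"0.png"); s['rotation']=R.from_euler('xyz',s['rotation']).as_matrix(); pickle.dump(s,open(f'pics/{n}0.png.pkl','wb'))
    print(s['rotation'].round(2).tolist())
E
```

```text
[[-0.02, -0.98, 0.19], [-1.0, 0.02, -0.01], [0.01, -0.19, -0.98]]
[[0.99, -0.1, 0.11], [-0.15, -0.61, 0.78], [-0.01, -0.79, -0.62]]
```

View pics/top0.png

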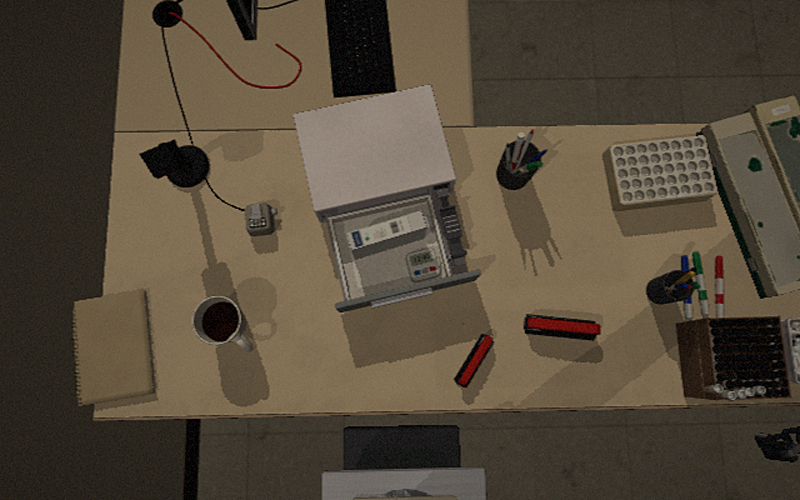

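View pics/side0.png

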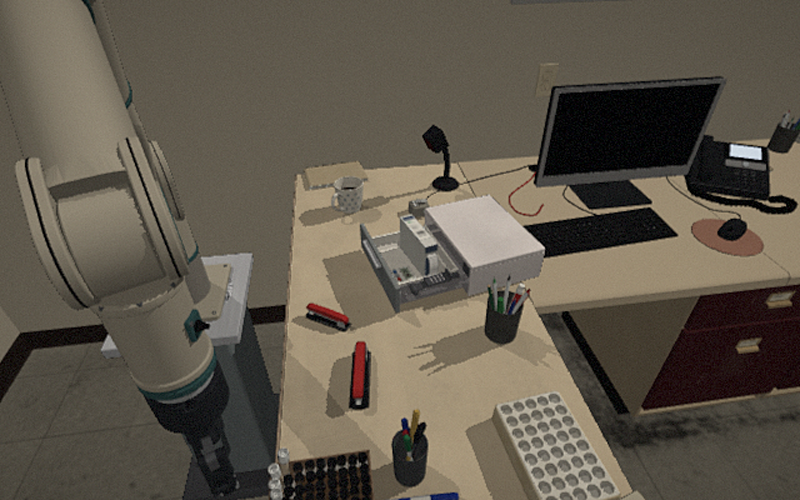

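Run:
```python
from h import *
s=load("top0.png"); im=s['pixels'].copy()
im=np.clip(im.astype(float)*1.5,0,255).astype(np.uint8)
s2=dict(s); s2['pixels']=im; save(s2,"crop1.png",(250,130,500,320),3.2)
# red blobs
hsv=cv2.cvtColor(s['pixels'],cv2.COLOR_RGB2HSV)
m=(((hsv[...,0]<8)|(hsv[...,0]>172))&(hsv[...,1]>150)&(hsv[...,2]>60)).astype(np.uint8)
n,l,st,c=cv2.connectedComponentsWithStats(m)
for i in range(1,n):
    if st[i,4]>100:
        r=cv2.minAreaRect(np.argwhere(l==i)[:,::-1].astype(np.float32)); b=cv2.boxPoints(r)
        print(st[i],r,ray(s,*r[0],47),[ray(s,*p,47).tolist() for p in b])
```

```text
[135  10 106  61 235] ((184.38748168945312, 43.33357620239258), (113.80504608154297, 37.077484130859375), 16.76255226135254) [1010.8  354. ] [[1009.3, 512.8], [1113.4, 490.0], [1012.3, 194.6], [911.0, 221.6]]
[422 254  58  13 462] ((450.58197021484375, 260.20074462890625), (57.72283935546875, 8.136802673339844), 5.856013774871826) [ 421.9 -317.4] [[420.6, -245.7], [440.3, -248.9], [423.3, -389.3], [403.6, -385.6]]
[367 268  27  40 291] ((380.2499694824219, 287.75), (6.688444137573242, 43.90363693237305), 30.963754653930664) [ 358.7 -141.9] [[318.8, -106.1], [407.7, -164.6], [399.1, -178.2], [310.4, -119.6]]
```

View pics/crop1.png

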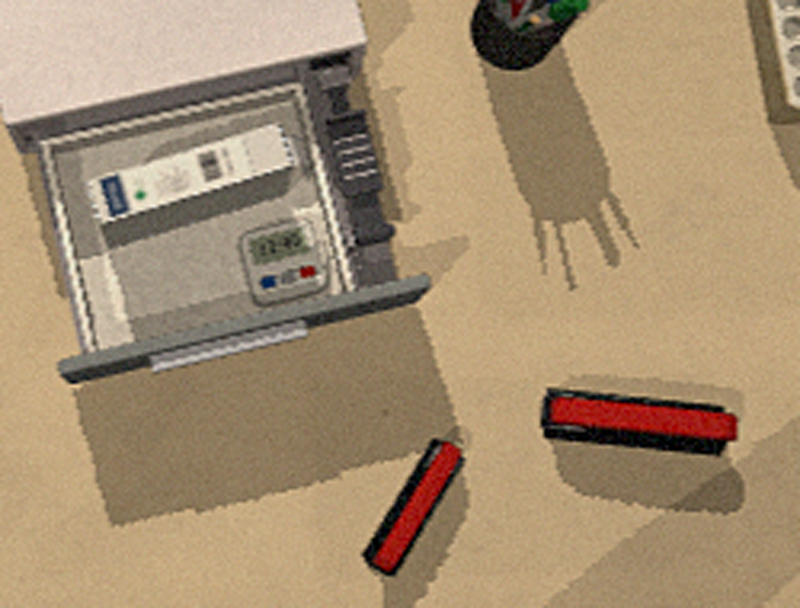

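Run:
```python
from h import *
s=load("top0.png")
def p(x,y,z,n): 
    r=ray(s,250+x/3.2,130+y/3.2,z); print(n,r); return r
a=p(62,363,88,'panel inner L');b=p(428,277,88,'panel inner R'); print(np.linalg.norm(a-b),np.degrees(np.arctan2(*(a-b)[::-1])))
p(62,378,88,'panel outer L');p(430,291,88,'panel outer R')
a=p(8,124,94,'cab front L');b=p(364,43,94,'cab front R');print(np.linalg.norm(a-b),np.degrees(np.arctan2(*(a-b)[::-1])))
a=p(92,180,120,'box');b=p(285,125,120,'box');c=p(297,165,120,'box');d=p(105,220,120,'box');print((a+b+c+d)/4,[np.degrees(np.arctan2(*v[::-1])) for v in(a-b,d-c)],np.linalg.norm(a-b),np.linalg.norm(a-d))
p(284,262,38,'timer');p(355,155,62,'pad');p(358,170,62,'pad')
for q in [(545,392),(725,408),(720,455),(545,437)]: p(*q,10,'stap')
r=cv2.minAreaRect
o=lambda u,v,z,n:print(n,ray(s,u/1.25,v/1.25,z))
o(220,320,93,'mug');o(262,218,44,'tally');o(517,170,90,'pot')
print(R.from_matrix(s['rotation']).as_euler('xyz'))
```

```text
panel inner L [466.9 122.6]
panel inner R [ 526.7 -152.2]
281.23136382700983 102.27689175824597
panel outer L [455.8 122.6]
panel outer R [ 516.  -153.2]
cab front L [649.3 163.3]
cab front R [ 709.  -109.9]
279.64679508265425 102.3265776927007
box [598.4  97.5]
box [637.9 -46.1]
box [607.2 -54.2]
box [568.1  88. ]
[602.9  21.3] [np.float64(105.37996061384574), np.float64(105.37437825624704)] 148.93357579807181 31.754369778032082
timer [548.7 -46.5]
pad [ 628.3 -103. ]
pad [ 616.3 -105. ]
stap [ 445.3 -252.1]
stap [ 430.  -394.2]
stap [ 393.2 -387.3]
stap [ 409.9 -250.1]
mug [440.8 341.3]
tally [649.9 278.6]
pot [ 727.5 -234.9]
[-2.95358196 -0.0080993  -1.59015023]
```

```bash
A='[[31.5,-24.7,-4],0,85]'; python3 -m jog '[[[31.5,-24.7,-4],0,85],[[31.5,-24.7,-4],0,85],[[31.5,-24.7,-4],0,85],[[31.5,-24.7,-4],0,85],[[31.5,-24.7,-4],0,85],[[31.5,-24.7,-4],0,85]]'
python3 -m jog '[[[31.5,-24.7,-4],0,85],[[31.5,-24.7,-4],0,85],[[31.5,-24.7,-4],0,85],[[31.5,-24.7,-4],0,85],[[31.5,-24.7,-4],0,85],[[31.5,-24.7,-4],0,85]]'
python3 -m jog '[[[31.5,-24.7,-4],0,85],[[31.5,-24.7,-4],0,85],[[31.5,-24.7,-4],0,85],[[31.5,-24.7,-4],0,85],[[31.5,-24.7,-4],0,85],[[31.5,-24.7,-4],0,85]]'
python3 -m jog '[[[0,0,0],-0.121,85],[[0,0,0],-0.121,85],[[0,0,0],-0.121,85],[[0,0,0],-0.121,85],[[0,0,0],-0.121,85],[[0,0,0],-0.121,85]]'
python3 -m jog '[[[0,0,0],-0.121,85],[[0,0,0],-0.121,85],[[0,0,0],-0.121,85],[[0,0,0],-0.121,85],[[0,0,0],-0.121,85],[[0,0,0],-0.121,85],[[0,0,0],0,85],[[0,0,0],0,85]]'
python3 - <<'E'
from h import *
s=snap("wrist"); save(s,"w1.png",k=1.25); o=readout.get_obs(); print(o['ee_pos'],o['orientation'],o['q'],s['origin'])
E
```

```text
clock: 0.6
ee_pos: [362.0, -394.0, 255.2]
orientation: [-3.141, 0.0, 0.379]
contact_force: [0.2, -1.0, -0.1]
gripper_width: 85.1
clock: 1.1
ee_pos: [482.6, -186.3, 279.4]
orientation: [-3.141, 0.0, 0.38]
contact_force: [1.0, 0.6, 0.5]
gripper_width: 85.0
clock: 1.6
ee_pos: [603.2, 21.3, 303.2]
orientation: [-3.142, 0.001, 0.38]
contact_force: [1.3, -0.9, -0.1]
gripper_width: 85.0
clock: 2.1
ee_pos: [602.5, 19.4, 302.8]
orientation: [-3.141, 0.001, 1.112]
contact_force: [-0.4, -0.9, -0.8]
gripper_width: 85.4
clock: 2.77
ee_pos: [602.5, 19.2, 302.9]
orientation: [-3.141, -0.0, 1.828]
contact_force: [-1.2, 0.4, 0.1]
gripper_width: 85.0
[602.60073026  19.22311797 302.99885598] [-3.14095841e+00 -1.78700979e-04  1.82814957e+00] [ 0.18535983  0.51730056 -0.4222606   1.55158902  0.22672613  1.12213989
 -0.02944326] [582.1207836   99.95188814 445.38478679]
```

View pics/w1.png

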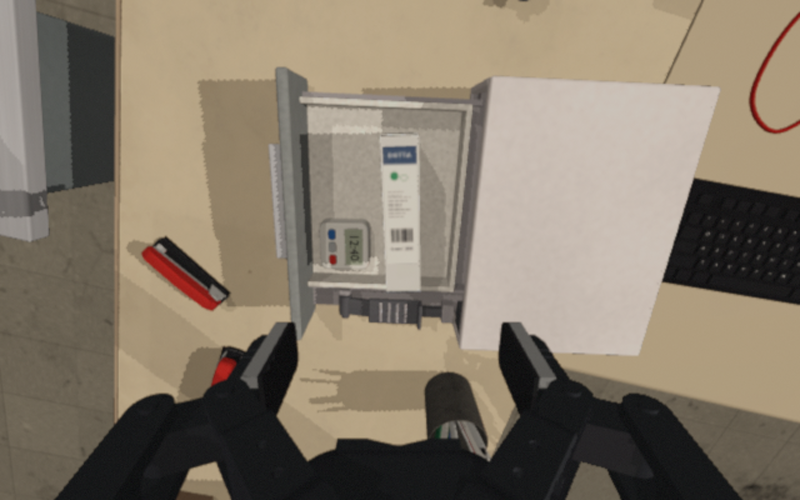

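Run:
```python
from h import *
s=load("w1.png")
X=np.array([np.cos(np.radians(12.3)),np.sin(np.radians(12.3))]);Y=np.array([-X[1],X[0]])
def p(x,y,z,n):
    r=ray(s,x/1.25,y/1.25,z); print(n,r,'rel O',np.round([(r-[676,42])@X,(r-[676,42])@Y],1)); return r
c=[p(*q,120,'box') for q in[(381,136),(416,133),(421,290),(386,290)]]; print(np.mean(c,0),[np.degrees(np.arctan2(*v[::-1])) for v in(c[0]-c[3],c[1]-c[2])],np.linalg.norm(c[0]-c[3]))
p(488,78,94,'cabFL');p(462,348,94,'cabFR');p(718,87,94,'cabBL')
p(344,245,38,'timer');p(371,311,62,'ridge front');p(420,311,62,'ridge back');p(341,306,62,'front end');p(455,312,62,'back blk');p(396,297,62,'Lpad');p(396,325,62,'Rpad')
p(307,85,88,'panel in L');p(278,70,88,'panel out L'); p(297,338,88,'panel out R');p(472,100,50,'back wall out L');p(463,110,50,'back wall in');p(300,97,50,'')
save(s,"w1c.png",(240,205,390,275),5)
```

```text
box [569.1  90.5] rel O [-94.1  70.2]
box [597.8 100.6] rel O [-63.9  73.9]
box [643.1 -41.8] rel O [-50.  -74.9]
box [609.2 -50.8] rel O [-85.  -76.4]
[604.8    24.625] [np.float64(105.84358923627576), np.float64(107.64680262919136)] 146.87988289755683
cabFL [648.6 161.9] rel O [ -1.2 123. ]
cabFR [ 713.6 -111.4] rel O [   4.1 -157.9]
cabBL [850.8 207.6] rel O [206.1 124.6]
timer [552.8 -44.1] rel O [-138.7  -57.9]
ridge front [ 603.3 -109.2] rel O [-103.2 -132.2]
ridge back [660.4 -94.1] rel O [ -44.2 -129.7]
front end [ 567.  -111.9] rel O [-139.3 -127.1]
back blk [701.6 -84.6] rel O [  -2.  -129.1]
Lpad [627.8 -83.5] rel O [ -73.8 -112.4]
Rpad [ 637.3 -120.1] rel O [ -72.3 -150.1]
panel in L [491.8 115.4] rel O [-164.3  111. ]
panel out L [464.3 120.9] rel O [-190.   122.2]
panel out R [ 527.3 -151. ] rel O [-186.4 -156.9]
back wall out L [647.9 146.2] rel O [ -5.3 107.8]
back wall in [642.  134.8] rel O [-13.5  97.9]
 [477.2 104.2] rel O [-181.   103.1]
```

View pics/w1c.png

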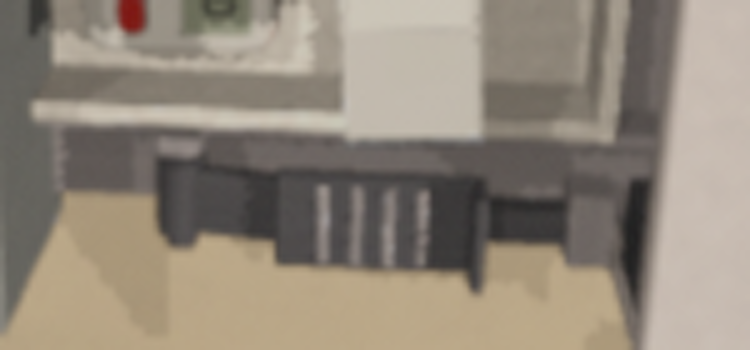

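```bash
python3 -m jog '[[[-3,0,38],0,85],[[0,0,38],0,85],[[0,0,38],0,85],[[0,0,38],0,85],[[0,0,38],0,85],[[0,0,20],0,85],[[0,0,10],0,85],[[0,0,0],0,85]]'
python3 -m jog '[[[0,0,0],0,20],[[0,0,0],0,20],[[0,0,0],0,20],[[0,0,0],0,20],[[0,0,0],0,20],[[0,0,0],0,20],[[0,0,0],0,20],[[0,0,0],0,20]]' 35
python3 -m jog '[[[0,0,-10],0,20],[[0,0,-20],0,20],[[0,0,-25],0,20],[[0,0,-25],0,20],[[0,0,-20],0,20],[[0,0,-10],0,20],[[0,0,0],0,20]]'
python3 - <<'E'
from h import *
s=snap("side"); save(s,"s1.png",(230,100,470,290),3)
s=snap("wrist"); save(s,"w2.png",k=1.25)
E
```

```text
clock: 3.48
ee_pos: [602.1, 16.4, 81.1]
orientation: [-3.137, -0.001, 1.83]
contact_force: [-0.2, -0.7, 0.3]
gripper_width: 84.7
clock: 4.15
ee_pos: [604.8, 16.6, 85.0]
orientation: [3.139, 0.001, 1.832]
contact_force: [0.9, -0.6, 6.2]
gripper_width: 34.5
clock: 4.73
ee_pos: [605.0, 16.7, 196.1]
orientation: [3.137, 0.001, 1.831]
contact_force: [0.3, 0.4, -0.6]
gripper_width: 34.5
```

View pics/s1.png

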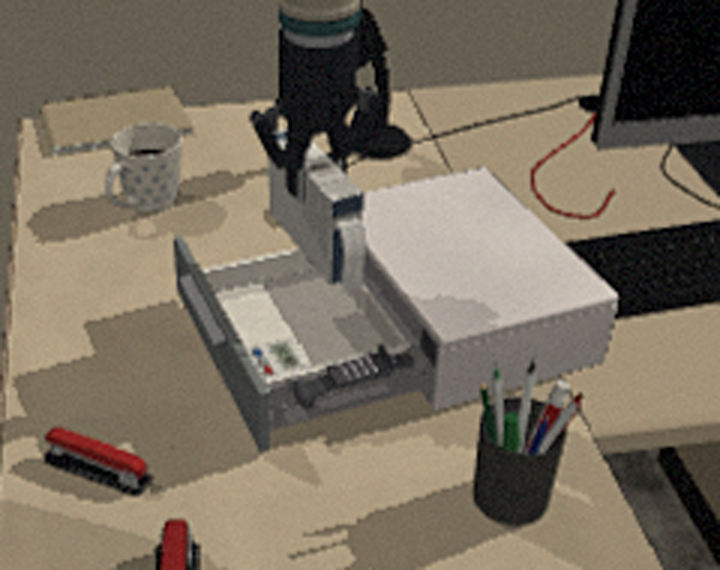

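```bash
python3 -m jog '[[[-15,-5,0],0,20],[[-35,-12,0],0,20],[[-38,-13.5,0],0,20],[[-38,-13.5,0],0,20],[[-38,-13.5,0],0,20],[[-38,-13.5,0],0,20],[[-38,-13.5,0],0,20],[[-30,-11,0],0,20]]'
python3 -m jog '[[[-15,-5,0],0,20],[[-5,-2,5],0,20],[[0,0,20],0,20],[[0,0,30],0,20],[[0,0,30],0,20],[[0,0,20],0,20],[[0,0,10],0,20],[[0,0,4],0,20]]'
python3 -m jog '[[[0,0,3],0,20],[[0,0,2],0,20],[[0,0,1],0,20],[[0,0,0],0,20],[[0,0,0],0,20]]'
```

```text
clock: 5.5
ee_pos: [578.6, -272.9, 191.0]
orientation: [-3.138, -0.001, 1.829]
contact_force: [0.7, -0.3, -0.5]
gripper_width: 34.4
clock: 6.17
ee_pos: [578.3, -287.0, 71.5]
orientation: [-3.139, -0.004, 1.834]
contact_force: [-0.1, 0.8, -0.6]
gripper_width: 34.9
clock: 6.58
ee_pos: [579.9, -290.4, 69.3]
orientation: [3.14, 0.001, 1.832]
contact_force: [0.4, -0.6, -0.2]
gripper_width: 34.4
```

```bash
for i in 1 2; do python3 -m jog '[[[0,0,1],0,20],[[0,0,0],0,20]]' | grep -E "ee_pos|force"; done
```

```text
ee_pos: [579.5, -290.3, 67.7]
contact_force: [-0.8, -0.1, -0.6]
ee_pos: [579.6, -290.3, 67.0]
contact_force: [-0.3, 0.4, 3.1]
```

```bash
python3 -m jog '[[[0,0,1],0,20],[[0,0,0],0,20],[[0,0,0],0,20]]' | grep -E "ee_pos|force"; python3 -c "
from h import *
s=snap('side'); save(s,'s2.png',(210,160,450,340),3)"
```

```text
ee_pos: [580.1, -290.3, 66.8]
contact_force: [-1.7, 1.2, 9.3]
```

View pics/s2.png

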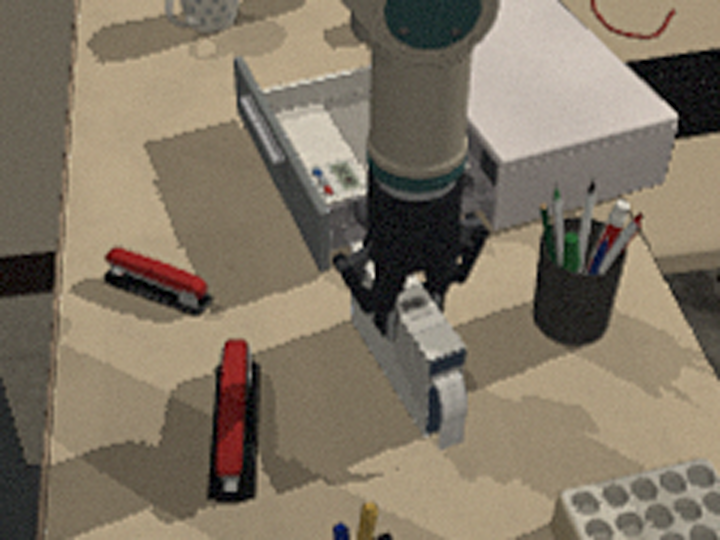

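```bash
python3 -m jog '[[[0,0,-1],0,40],[[0,0,0],0,50],[[0,0,0],0,70],[[0,0,0],0,80],[[0,0,-10],0,85],[[0,0,-25],0,85],[[0,0,-35],0,85],[[0,0,-38],0,85]]'
python3 -m jog '[[[0,0,-30],0,85],[[2.4,-32.3,0],0,85],[[2.4,-32.3,0],0,85],[[2.4,-32.3,0],0,85],[[2.4,-32.3,0],0,85],[[2.4,-32.3,0],0,85]]'
python3 -m jog '[[[0,0,0],0.122,85],[[0,0,0],0.122,85],[[0,0,0],0.122,85],[[0,0,0],0,85],[[0,0,0],0,85]]'
python3 - <<'E'
from h import *
s=snap("wrist"); save(s,"w3.png",k=1.25); o=readout.get_obs(); print(o['ee_pos'],o['orientation'],o['q'].round(2))
E
```

```text
clock: 7.88
ee_pos: [578.3, -289.6, 174.7]
orientation: [-3.139, -0.002, 1.832]
contact_force: [0.0, -0.4, 0.2]
gripper_width: 84.7
clock: 8.38
ee_pos: [418.8, -320.3, 205.0]
orientation: [3.141, 0.001, 1.832]
contact_force: [0.1, -1.3, 0.5]
gripper_width: 84.8
clock: 8.8
ee_pos: [420.5, -320.1, 204.9]
orientation: [3.141, 0.001, 1.47]
contact_force: [0.6, -0.2, 0.1]
gripper_width: 85.0
[ 420.49214296 -320.00591103  204.70331401] [3.14118494e+00 2.62955711e-04 1.46953450e+00] [ 0.82  0.5  -0.33  1.88  0.22  0.79  0.28]
```

View pics/w3.png

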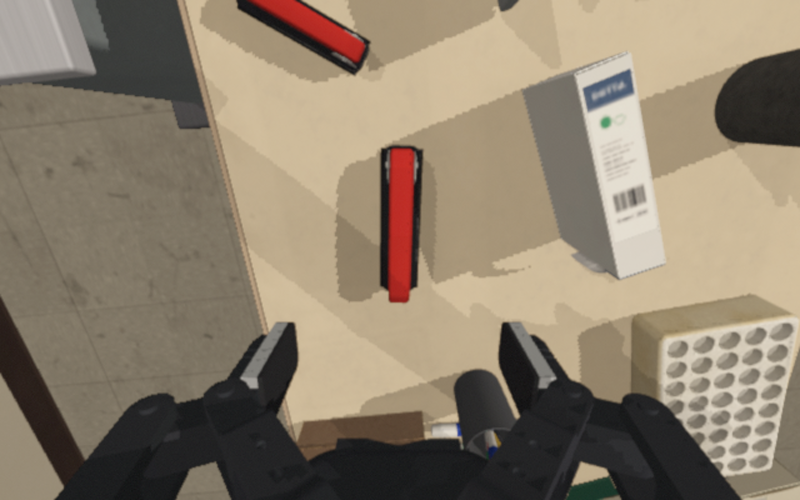

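Run:
```python
from h import *
s=load("w3.png")
for q,z in [((404,147),45),((399,300),45),((402,147),10),((400,290),10),((382,148),8),((422,150),8),((418,288),8),((381,286),8)]: print(q,ray(s,q[0]/1.25,q[1]/1.25,z))
```

```text
(404, 147) [ 433.2 -251.6]
(399, 300) [ 415.4 -388.8]
(402, 147) [ 431.8 -253.1]
(400, 290) [ 415.9 -395.1]
(382, 148) [ 413.5 -252.3]
(422, 150) [ 449.8 -257.7]
(418, 288) [ 434.7 -395.6]
(381, 286) [ 396.6 -389.5]
```

```bash
python3 -m jog '[[[-3,3.5,36],0.02,85],[[0,0,38],0,85],[[0,0,38],0,85],[[0,0,35],0,85],[[0,0,22],0,85],[[0,0,10],0,85],[[0,0,6],0,85],[[0,0,0],0,85]]'
python3 -m jog '[[[0,0,0],0,5],[[0,0,0],0,5],[[0,0,0],0,5],[[0,0,0],0,5],[[0,0,0],0,5],[[0,0,0],0,5],[[0,0,0],0,5],[[0,0,0],0,5]]' 45
python3 -m jog '[[[0,0,0],0,5],[[0,0,0],0,5],[[0,0,-4],0,5],[[0,0,-10],0,5],[[0,0,-15],0,5],[[0,0,-15],0,5],[[0,0,0],0,5],[[0,0,0],0,5]]'
```

```text
clock: 9.52
ee_pos: [423.5, -323.3, 18.8]
orientation: [-3.141, -0.001, 1.447]
contact_force: [0.8, -0.1, 0.1]
gripper_width: 84.8
clock: 10.18
ee_pos: [423.4, -323.8, 20.1]
orientation: [3.141, 0.001, 1.446]
contact_force: [-1.2, 0.7, 6.3]
gripper_width: 19.6
clock: 10.85
ee_pos: [423.9, -323.9, 64.2]
orientation: [3.14, 0.001, 1.446]
contact_force: [-0.0, 0.4, -3.0]
gripper_width: 20.0
```

```bash
python3 -m jog '[[[0,0,-15],0,5],[[0,0,-25],0,5],[[0,0,-25],0,5],[[0,0,-15],-0.114,5],[[0,0,0],-0.114,5],[[0,0,0],-0.114,5]]'
python3 -m jog '[[[12,10.4,0],0,5],[[24,21,0],0,5],[[30,26,0],0,5],[[30,26,0],0,5],[[30,26,0],0,5],[[30,26,0],0,5],[[30,26,0],0,5],[[30,26,0],0,5]]'
python3 -m jog '[[[30,26,0],0,5],[[30,26,0],0,5],[[15,13,0],0,5],[[9,8,0],0,5],[[0,0,0],0,5],[[0,0,0],0,5]]'
python3 - <<'E'
from h import *
for n in("top","wrist"): s=snap(n); save(s,n+"4.png",k=1.25)
o=readout.get_obs(); print(o['ee_pos'],o['orientation'])
X=np.array([.976,.216]);Y=np.array([-.216,.976]);r=o['ee_pos'][:2]-[677,41]
print('cab',r@X,r@Y)
E
```

```text
clock: 11.35
ee_pos: [423.5, -323.7, 143.7]
orientation: [3.141, 0.001, 1.793]
contact_force: [0.7, -0.1, -3.9]
gripper_width: 19.6
clock: 12.02
ee_pos: [559.7, -70.4, 142.2]
orientation: [-3.14, -0.0, 1.788]
contact_force: [0.4, -0.5, -2.5]
gripper_width: 19.6
clock: 12.52
ee_pos: [611.9, 24.1, 142.3]
orientation: [-3.139, 0.001, 1.788]
contact_force: [-0.9, -0.1, -2.7]
gripper_width: 19.7
[611.84127872  22.1541117  142.66086942] [-3.13878916e+00  1.94200122e-03  1.78453509e+00]
cab -67.66562383960745 -4.3193031886482425
```

View pics/wrist4.png

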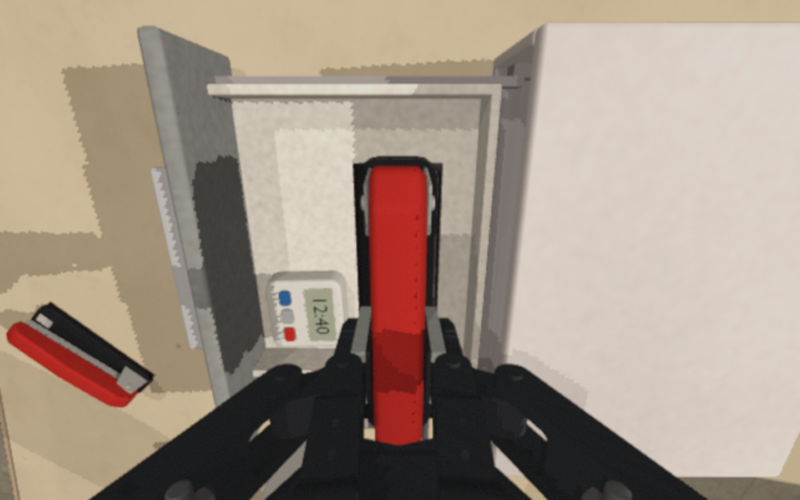

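```bash
python3 - <<'E'
from h import *
s=load("wrist4.png");X=np.array([.976,.216]);Y=np.array([-.216,.976])
for n,q,z in [('timerR',(347,310),36),('timerL',(266,310),36),('timertop',(305,272),36),('backin',(480,100),50),('leftin',(350,95),50),('leftwallfloor',(300,102),18),('backfloor',(472,130),18)]:
    p=ray(s,q[0]/1.25,q[1]/1.25,z)-[677,41]; print(n,p@X,p@Y)
E
python3 -m jog '[[[0,0,10],0,5],[[0,0,20],0,5],[[0,0,25],0,5],[[0,0,22],0,5],[[0,0,13],0,5],[[0,0,6],0,5],[[0,0,3],0,5],[[0,0,0],0,5]]'
python3 -m jog '[[[0,0,1],0,5],[[0,0,1],0,5],[[0,0,0],0,5]]'
```

```text
timerR -107.21599999999997 -54.6952
timerL -170.66559999999998 -54.576800000000006
timertop -137.36399999999995 -22.530400000000014
backin -17.2032 95.74480000000001
leftin -95.96480000000003 98.8424
leftwallfloor -134.86560000000003 97.00880000000001
backfloor -14.694399999999952 78.3992
clock: 13.28
ee_pos: [613.2, 25.1, 44.2]
orientation: [3.142, 0.0, 1.787]
contact_force: [-0.3, -0.2, -2.4]
gripper_width: 19.9
clock: 13.53
ee_pos: [613.8, 25.5, 43.2]
orientation: [3.14, 0.0, 1.788]
contact_force: [0.0, -0.1, -2.4]
gripper_width: 19.3
```

```bash
python3 -m jog '[[[0,0,1],0,5],[[0,0,1],0,5],[[0,0,1],0,5],[[0,0,0],0,5]]'|grep -E 'pos|force'
python3 -m jog '[[[0,0,1],0,5],[[0,0,0],0,5]]'|grep -E 'pos|force'
```

```text
ee_pos: [613.0, 25.5, 39.2]
contact_force: [-0.2, 0.6, -2.6]
ee_pos: [613.1, 25.5, 38.2]
contact_force: [-0.0, -0.0, -2.4]
```

```bash
python3 -m jog '[[[0,0,1],0,5],[[0,0,0],0,5]]'|grep -E 'pos|force'
python3 -m jog '[[[0,0,1],0,5],[[0,0,0],0,5]]'|grep -E 'pos|force'
```

```text
ee_pos: [613.8, 25.6, 38.1]
contact_force: [-0.7, -0.5, 3.6]
ee_pos: [614.7, 25.8, 38.0]
contact_force: [0.2, 0.3, 9.3]
```

```bash
python3 -m jog '[[[0,0,-2],0,25],[[0,0,0],0,40],[[0,0,0],0,46],[[0,0,0],0,46],[[0,0,0],0,46],[[0,0,-10],0,46],[[0,0,-20],0,46],[[0,0,-35],0,46]]'
python3 -m jog '[[[0,0,-38],0,30],[[0,0,-37],0,0],[[-32.3,-3.5,0],0,0],[[-32.3,-3.5,0],0,0],[[-32.3,-3.5,0],0,0],[[-32.3,-3.5,0],0,0],[[0,0,30],0,0],[[0,0,0],0,0]]'
python3 - <<'E'
from h import *
for n in("top","wrist"): s=snap(n); save(s,n+"5.png",k=1.25)
o=readout.get_obs(); print(o['ee_pos'],o['orientation'],o['contact_force'])
E
```

```text
clock: 15.03
ee_pos: [610.5, 25.2, 101.4]
orientation: [-3.135, -0.001, 1.788]
contact_force: [0.6, -0.7, 0.1]
gripper_width: 46.2
clock: 15.7
ee_pos: [624.3, -107.5, 145.1]
orientation: [-3.135, -0.0, 1.783]
contact_force: [-1.0, 0.4, -0.8]
gripper_width: -0.3
[ 626.47516039 -103.18764571  148.20232186] [-3.13998443e+00 -1.49054743e-03  1.78787311e+00] [-0.0722611   0.93633135  0.17346718]
```

View pics/wrist5.png

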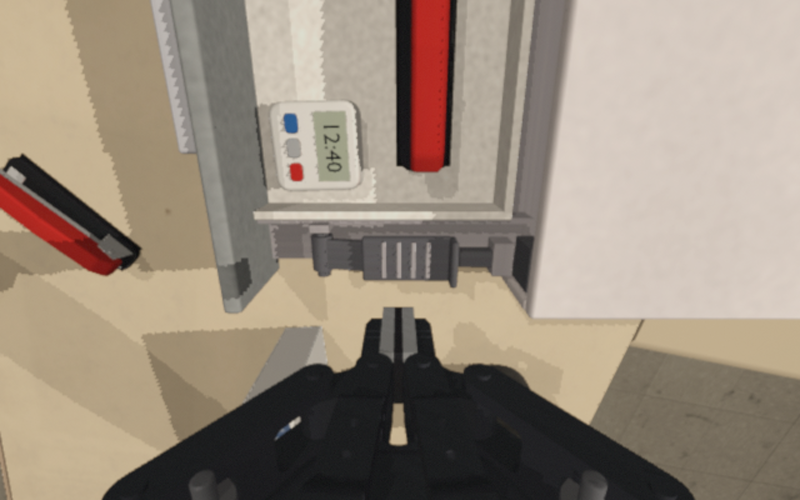

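Run:
```python
from h import *
s=load("wrist5.png");X=np.array([.976,.216]);Y=np.array([-.216,.976])
for n,q,z in [('padFL',(364,237),62),('padFR',(364,277),62),('padBL',(449,237),62),('padBR',(448,280),62),('liptop',(456,262),74),('cabcorner',(535,316),94),('strut front',(312,255),62)]:
    p=ray(s,q[0]/1.25,q[1]/1.25,z); r=p-[677,41]; t=p-[626.5,-103.3]; print(n,p,'cab',r@X,r@Y,'fromTCP',t@X,t@Y)
print(proj(s,[626.5,-103.2,148.2])*1.25)
```

```text
padFL [600.1 -94.5] cab -104.32239999999997 -115.6376 fromTCP -23.865599999999976 14.291199999999991
padFR [ 605.4 -122.8] cab -105.26240000000003 -144.4032 fromTCP -24.805600000000023 -14.474399999999994
padBL [655.2 -82.3] cab -47.909599999999955 -115.632 fromTCP 32.547200000000046 14.29679999999999
padBR [ 662.6 -112.5] cab -47.21039999999998 -146.7056 fromTCP 33.24640000000002 -16.77680000000001
liptop [661.5 -94.5] cab -44.396 -128.9 fromTCP 36.06079999999999 1.0287999999999975
cabcorner [ 713.4 -111.7] cab 2.543199999999977 -156.89759999999998 fromTCP 82.99999999999997 -26.9688
strut front [ 568.  -114.6] cab -139.9936 -128.3216 fromTCP -59.53679999999999 1.6072000000000022
[400.125 322.25 ]
```

```bash
python3 -m jog '[[[0,4,20],0,0],[[0,6,30],0,0],[[0,0,20],0,0],[[0,0,8],0,0],[[0,0,0],0,0]]'
python3 -m jog '[[[0,0,3],0,0],[[0,0,3],0,0],[[0,0,3],0,0],[[0,0,0],0,0]]' | grep -E 'pos|force'
python3 -m jog '[[[0,0,3],0,0],[[0,0,3],0,0],[[0,0,0],0,0]]' | grep -E 'pos|force'
```

```text
clock: 16.22
ee_pos: [636.3, -99.9, 69.6]
orientation: [-3.14, -0.001, 1.79]
contact_force: [0.1, -0.4, 0.4]
gripper_width: -0.1
ee_pos: [637.8, -101.5, 62.1]
contact_force: [0.2, 0.0, 1.9]
ee_pos: [638.0, -101.5, 55.7]
contact_force: [1.1, 0.4, 3.8]
```

```bash
python3 -m jog '[[[0,0,2],0,0],[[0,0,2],0,0],[[0,0,0],0,0]]' | grep -E 'pos|force'
python3 -m jog '[[[0,0,1],0,0],[[0,0,0],0,0]]' | grep -E 'pos|force'
python3 -m jog '[[[0,4,0],0,0],[[0,4,0],0,0],[[0,0,0],0,0]]' | grep -E 'pos|force'
```

```text
ee_pos: [637.7, -101.5, 51.7]
contact_force: [1.2, -0.7, 6.9]
ee_pos: [637.8, -101.5, 51.5]
contact_force: [-1.0, 0.5, 11.4]
ee_pos: [645.7, -99.8, 51.5]
contact_force: [-0.1, 0.1, 10.1]
```

```bash
python3 -m jog '[[[0,3,0],0,0],[[0,3,0],0,0],[[0,3,0],0,0],[[0,3,0],0,0],[[0,3,0],0,0]]' | grep -E 'pos|force'
python3 -m jog '[[[0,3,0],0,0],[[0,3,0],0,0],[[0,3,0],0,0],[[0,0,0],0,0]]' | grep -E 'pos|force'
```

```text
ee_pos: [659.2, -96.9, 51.4]
contact_force: [-1.3, -0.9, 11.6]
ee_pos: [668.9, -94.7, 51.5]
contact_force: [-1.0, -0.1, 10.5]
```

```bash
python3 -m jog '[[[0,3,0],0,0],[[0,3,0],0,0],[[0,3,0],0,0],[[0,0,0],0,0]]' | grep -E 'pos|force'
python3 - <<'E'
from h import *
s=snap("wrist"); save(s,"w6.png",k=1.25)
s=snap("top"); save(s,"top6.png",(230,100,430,250),4)
E
```

```text
ee_pos: [677.7, -92.8, 51.5]
contact_force: [0.4, 0.4, 10.6]
```

View pics/w6.png

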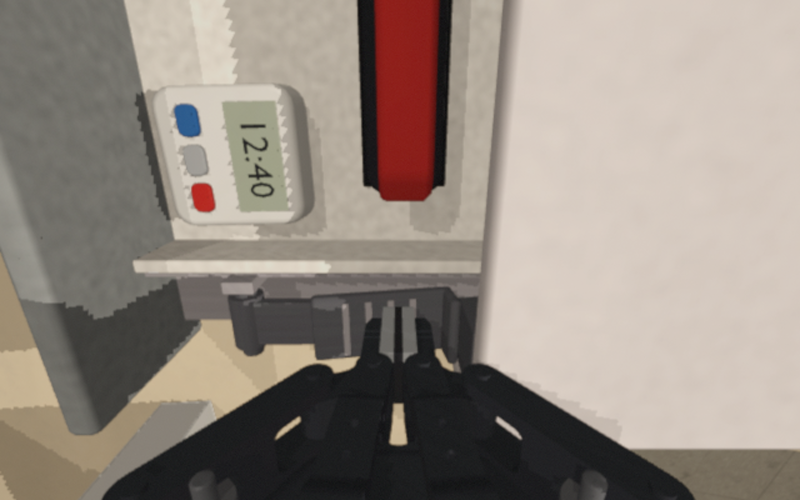

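Run:
```python
from h import *
s=load("w6.png");X=np.array([.976,.216])
for n,q,z in [('timerR',(300,150),36),('timerL',(155,150),36),('lipface',(447,310),60),('liptop',(460,305),68),('staplerend',(408,195),62)]:
    p=ray(s,q[0]/1.25,q[1]/1.25,z); print(n,p,'cab',(p-[677,41])@X)
s=load("wrist5.png")
for n,q,z in [('timerR',(359,145),36),('timerL',(272,145),36),('staplerend',(430,165),62)]:
    p=ray(s,q[0]/1.25,q[1]/1.25,z); print(n,p,'cab',(p-[677,41])@X)
```

```text
timerR [621.5 -28.6] cab -69.2016
timerL [561.1 -41.9] cab -131.02479999999997
lipface [696.2 -77.2] cab -6.791999999999957
liptop [698.5 -70.1] cab -3.0136000000000003
staplerend [669.1 -33.1] cab -23.715999999999976
timerR [583.7 -39.1] cab -108.36239999999995
timerL [525.7 -51.8] cab -167.71359999999996
staplerend [631.6 -39.7] cab -61.74159999999998
```

```bash
python3 -m jog '[[[0,3,0],0,0],[[0,1,0],0,0],[[0,0,0],0,0],[[0,-2,0],0,0],[[0,-2,-4],0,0],[[0,0,-6],0,0],[[0,0,-10],0,0],[[0,0,-20],0,0]]'
python3 -m jog '[[[0,0,-38],0,0],[[0,0,-2],0,0],[[9,-39,0],0,0],[[9,-39,0],0,0],[[9,-39,0],0,0],[[9,-39,0],0,0],[[0,0,0],0,0]]'
python3 -m jog '[[[0,0,30],0,0],[[0,0,35],0,0],[[0,0,20],0,0],[[0,0,0],0,0]]'
python3 - <<'E'
from h import *
s=snap("top"); save(s,"top7.png",k=1.25)
o=readout.get_obs(); r=o['ee_pos'][:2]-[677,41]; print(r@[.976,.216],r@[-.216,.976],o['ee_pos'])
E
```

```text
clock: 19.32
ee_pos: [674.0, -92.9, 88.1]
orientation: [-3.135, -0.002, 1.788]
contact_force: [-0.6, 0.3, 0.4]
gripper_width: -0.3
clock: 19.9
ee_pos: [503.1, -91.6, 128.8]
orientation: [-3.123, -0.003, 1.788]
contact_force: [-1.3, -0.4, -1.6]
gripper_width: -0.2
clock: 20.23
ee_pos: [514.6, -91.3, 42.6]
orientation: [-3.136, -0.001, 1.788]
contact_force: [-0.1, -0.3, 0.5]
gripper_width: 0.3
-186.0409892475241 -94.05139046641186 [515.61515127 -91.08044856  44.11633329]
```

View pics/top7.png

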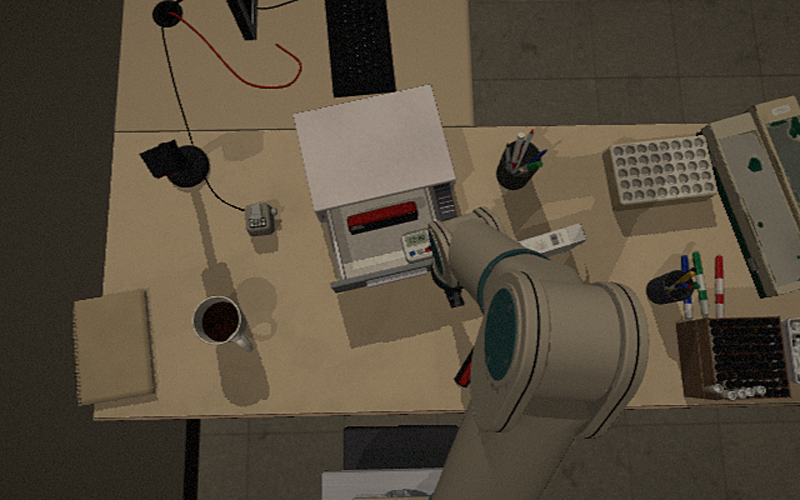

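```bash
python3 -m jog '[[[0,4,0],0,0],[[0,4,0],0,0],[[0,4,0],0,0],[[0,4,0],0,0],[[0,4,0],0,0],[[0,4,0],0,0],[[0,5,0],0,0],[[0,5,0],0,0]]'
python3 -m jog '[[[0,6,0],0,0],[[0,6,0],0,0],[[0,6,0],0,0],[[0,6,0],0,0],[[0,6,0],0,0],[[0,6,0],0,0],[[0,6,0],0,0],[[0,6,0],0,0]]' | grep -E 'pos|force'
python3 -m jog '[[[0,6,0],0,0],[[0,6,0],0,0],[[0,6,0],0,0],[[0,4,0],0,0],[[0,4,0],0,0],[[0,3,0],0,0],[[0,3,0],0,0],[[0,2,0],0,0]]' | grep -E 'pos|force'
python3 - <<'E'
from h import *
o=readout.get_obs(); r=o['ee_pos'][:2]-[677,41]; print(r@[.976,.216],r@[-.216,.976],o['ee_pos'])
E
```

```text
clock: 20.95
ee_pos: [551.2, -83.8, 46.3]
orientation: [3.14, 0.001, 1.788]
contact_force: [-2.6, -0.3, 6.2]
gripper_width: -0.4
ee_pos: [598.2, -73.5, 46.4]
contact_force: [-1.0, -0.7, 6.7]
ee_pos: [631.6, -66.3, 46.4]
contact_force: [-1.3, -0.6, 5.2]
-67.44604269671875 -94.89515629758634 [631.6351759  -66.2683999   46.35629799]
```

```bash
python3 -m jog '[[[0,0,-2],0,0],[[0,0,-2],0,0],[[0,0,0],0,0]]' | grep -E 'pos|force'
python3 - <<'E'
from h import *
s=snap("wrist"); save(s,"w8.png",k=1.25); s=snap("top"); save(s,"top8.png",(230,100,430,250),4)
E
```

```text
ee_pos: [630.6, -66.0, 49.7]
contact_force: [-0.0, 0.2, -0.5]
```

View pics/w8.png

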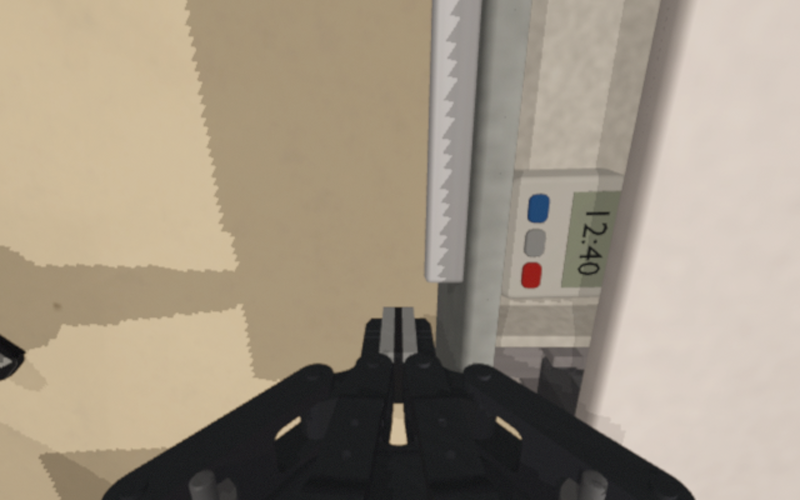

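```bash
python3 - <<'E'
from h import *
s=load("w8.png");X=np.array([.976,.216])
for n,q,z in [('outer',(437,320),70),('inner top',(497,330),88),('outer top',(468,330),88),('cab',(628,200),94)]:
    p=ray(s,q[0]/1.25,q[1]/1.25,z); print(n,p,'cab',(p-[677,41])@X)
E
python3 -m jog '[[[0,-2,-5],0,0],[[0,0,-5],0,0],[[0,0,-3],0,0],[[0,4,0],0,0],[[0,4,0],0,0],[[0,4,0],0,0],[[0,4,0],0,0],[[0,0,0],0,0]]' | grep -E 'pos|force'
python3 -m jog '[[[0,4,0],0,0],[[0,4,0],0,0],[[0,4,0],0,0],[[0,0,0],0,0]]' | grep -E 'pos|force'
```

```text
outer [643.2 -49.6] cab -52.558399999999956
inner top [659.3 -39.4] cab -34.64160000000005
outer top [649.9 -41.5] cab -44.26960000000002
cab [679.6  11.1] cab -3.9207999999999776
ee_pos: [644.9, -62.7, 62.2]
contact_force: [-0.3, -0.5, 0.2]
ee_pos: [657.0, -60.0, 62.3]
contact_force: [0.3, -0.5, -0.2]
```

```bash
python3 -m jog '[[[0,3,0],0,0],[[0,3,0],0,0],[[0,3,0],0,0]]' | grep -E 'pos|force'
python3 -m jog '[[[0,2,0],0,0],[[0,2,0],0,0]]' | grep -E 'pos|force'
python3 -m jog '[[[0,1.5,0],0,0],[[0,0,0],0,0]]' | grep -E 'pos|force'
```

```text
ee_pos: [664.4, -58.5, 62.2]
contact_force: [-3.4, -0.7, 1.0]
ee_pos: [668.5, -57.6, 62.2]
contact_force: [-1.7, 0.2, 0.0]
ee_pos: [670.3, -57.2, 62.3]
contact_force: [-0.7, 0.4, -0.3]
```

```bash
for i in 1; do python3 -m jog '[[[0,2,0],0,0],[[0,2,0],0,0]]' | grep -E 'pos|force'; python3 -m jog '[[[0,1,0],0,0],[[0,1,0],0,0]]' | grep -E 'pos|force'; done
python3 - <<'E'
from h import *
s=snap("wrist"); save(s,"w9.png",k=1.25);g=cv2.cvtColor(s['pixels'],cv2.COLOR_RGB2GRAY)
o=readout.get_obs(); r=o['ee_pos'][:2]-[677,41]; print(r@[.976,.216])
print(g[200,330:520:3].tolist())
E
```

```text
ee_pos: [671.2, -57.1, 62.3]
contact_force: [-10.1, -0.9, 8.2]
ee_pos: [671.2, -57.1, 62.3]
contact_force: [-13.8, -1.0, 11.2]
-26.887803643042897
[162, 127, 127, 128, 126, 127, 83, 82, 103, 123, 124, 127, 99, 97, 93, 79, 103, 130, 159, 184, 190, 190, 189, 190, 189, 189, 189, 190, 191, 191, 190, 189, 188, 187, 187, 187, 188, 189, 190, 190, 190, 189, 188, 187, 186, 186, 187, 187, 186, 187, 186, 185, 185, 184, 184, 185, 186, 187, 188, 189, 188, 187, 187, 187]
```

```bash
python3 -m jog '[[[0,-3,0],0,0],[[0,-6,0],0,0],[[0,-15,0],0,0],[[0,-10,-15],0,0],[[0,0,-30],0,0],[[0,0,-35],0,0],[[0,0,-30],0,0],[[0,0,0],0,0]]'
python3 -m jog '[[[0,-35,0],0,0],[[0,-38,0],0,0],[[-20,-30,0],0,0],[[-38,0,0],0,0],[[-38,0,0],0,0],[[-30,0,0],0,0],[[0,0,0],0,0],[[0,0,0],0,0]]'
python3 - <<'E'
from h import *
s=snap("top"); save(s,"top9.png",k=1.25); a=load("top0.png")
X=np.array([.976,.216]);Y=np.array([-.216,.976])
g=cv2.GaussianBlur(cv2.cvtColor(s['pixels'],cv2.COLOR_RGB2GRAY),(3,3),0)
for y in(-30,40,90):
    v=[]
    for x in range(-60,12,2):
        u=proj(s,[*(np.array([677,41])+x*X+y*Y),88]); v.append(int(g[int(round(u[1])),int(round(u[0]))]))
    print(y,v)
d=np.abs(s['pixels'].astype(int)-a['pixels']).max(2)
for n,p in dict(mug=(441,341,93),tally=(650,279,44),pot=(727,-235,90)).items():
    u=proj(s,p).astype(int); print(n,(d[u[1]-28:u[1]+28,u[0]-28:u[0]+28]>40).mean())
E
```

```text
clock: 25.27
ee_pos: [647.5, -63.3, 179.5]
orientation: [3.128, 0.003, 1.787]
contact_force: [0.8, 0.2, -0.0]
gripper_width: -0.2
clock: 25.93
ee_pos: [569.3, -211.5, 172.1]
orientation: [3.14, 0.001, 1.783]
contact_force: [0.0, 0.8, 0.1]
gripper_width: -0.3
-30 [85, 86, 87, 87, 87, 87, 87, 87, 87, 86, 87, 87, 87, 75, 49, 52, 52, 92, 108, 92, 82, 82, 70, 53, 53, 60, 70, 58, 51, 51, 66, 111, 136, 136, 141, 139]
40 [86, 86, 87, 88, 87, 86, 86, 86, 85, 85, 86, 88, 84, 63, 63, 42, 72, 111, 118, 118, 100, 78, 61, 61, 57, 73, 75, 72, 59, 59, 82, 117, 127, 143, 143, 143]
90 [85, 85, 85, 86, 87, 86, 86, 86, 85, 85, 88, 88, 88, 74, 48, 35, 34, 35, 36, 37, 37, 35, 34, 44, 63, 63, 69, 60, 54, 54, 69, 106, 138, 139, 143, 141]
mug 0.0
tally 0.0
pot 0.1903698979591837
```

View pics/top9.png

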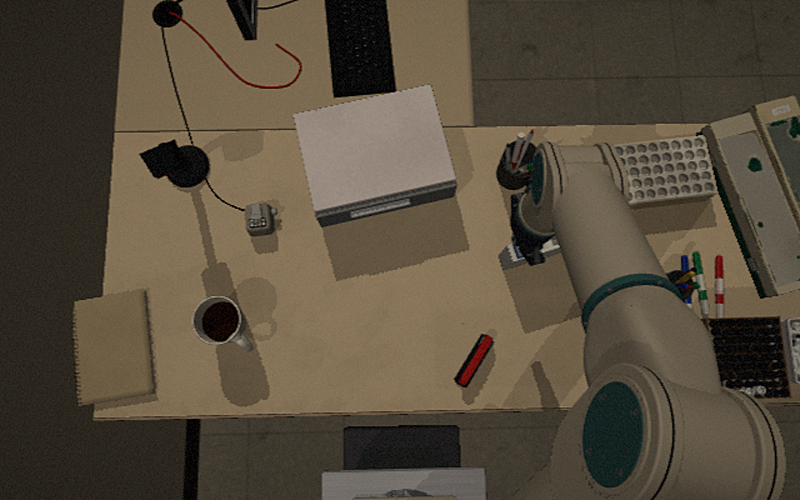

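```bash
python3 -m jog '[[[0,0,-20],0,0],[[20,-30,-10],0,0],[[30,-25,0],0,0],[[30,-25,0],0,0],[[30,-20,0],0,0],[[0,0,0],0,0],[[0,0,0],0,0]]' 
python3 -c "
from h import *
s=snap('side'); save(s,'s9.png',(210,120,450,320),3)"
```

```text
clock: 26.57
ee_pos: [446.7, -120.0, 202.9]
orientation: [3.141, 0.0, 1.793]
contact_force: [0.4, -0.2, 0.9]
gripper_width: -0.2
```

View pics/s9.png

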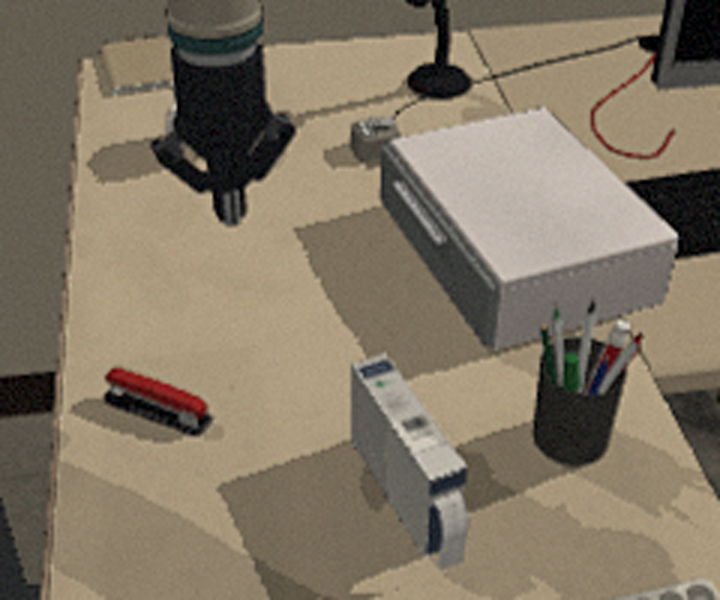

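The side view shows the drawer shut, the box upright, the pen pot standing as before, and the arm clear of everything.

```bash
python3 -c "
from h import *
print(ticket.sign_off())"
```

```text
the job is handed in; nothing more can be done
None
```

The job is done and handed in at about 26.6 s on the robot's clock.

- **Label box:** I lifted it out of the drawer and stood it upright on the worktop, to the right of the drawer at about (580, -290) mm.
- **Stapler:** The larger one is laid flat on the drawer floor, across the drawer behind the timer, with about 20 mm between them.
- **Drawer:** I pressed the lever fully down with about 11 N and held it while sliding the drawer in about 40 mm, past its catch. I then pushed it home slowly by the front panel until it stopped at about 14 N.

**Last checks**
- The final top and side pictures show the drawer flush with the cabinet, the box upright and the arm clear of everything.
- The mug and tally counter regions matched the first top picture, with no changed pixels.
- The pen pot comparison showed 19% changed pixels. The arm was partly in front of it in that picture, and in the side view the pot stands upright in its place.
- The stapler and timer were last seen correctly placed with the drawer about 40 mm in. They can't be seen once it is shut.

**What didn't go cleanly**
- Partway through the panel push, a gripper knuckle rode on top of the panel with about 6 N. I backed off, raised the tool and carried on pushing with the fingers only.
- I viewed 15 pictures, five over the budget of 10.

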